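Find the rocking corner of the drill jig plate and press its shim flat

TASK

The aluminium jig plate stands on four feet on its green base, and one corner rocks because the shim in its foot is still bowed. Press down on the blue spots at the corners with closed fingertips to find the corner that gives, then press that corner down until its shim is fully flat, and finish while still holding it down. Do not lift the plate or push it out of place, and leave the jar, the brass bar and the wrench where they are.

Things in the scene. Friction and masses are not known exactly. Their poses are not given: they have to be found in the camera images.
- plate: Loose pale aluminium jig plate, 190 x 150 x 12 mm, about 1 kg, with a black knob (38 mm across, 34 mm tall) in the middle and four brass drill bushes. Origin: centre of its underside, 41 mm above the table; x along its long side, y along its short side, z up. It lies level at the start on four round feet, one straight under each blue spot.
- corner_1 (a point): Centre of the blue spot (22 mm across) on the top face at one corner, at plate x = -72 mm, y = +52 mm; 53 mm above the table at the start. Three of the feet are solid: there a press sinks the plate by less than 1 mm. Which foot has the bowed shim changes from start to start and cannot be seen.
- corner_2 (a point): Blue spot at plate x = +72 mm, y = +52 mm, else as corner_1. Any one of the four spots may be the one over the bowed shim: pressed, that corner starts to give at about 4 N, sinks 1 mm for each further 0.9 N or so, is flat and stops dead 6 mm down at about 10 N, and springs back up when let go.
- corner_3 (a point): Blue spot at plate x = +72 mm, y = -52 mm, else as corner_1.
- corner_4 (a point): Blue spot at plate x = -72 mm, y = -52 mm, else as corner_1.
- jar: White jar with a red cap, 56 mm across, 65 mm tall, standing on the table beside the base (bystander). Origin: centre of its underside.
- bar: Upright brass bar offcut, 30 mm across, 70 mm tall, standing on the table beside the base (bystander). Origin: centre of its underside.
- wrench: Steel wrench, 150 mm long, lying flat on the table beyond the base (bystander). Origin near its middle, on its underside.
- base: Fixed green base under the plate, 230 x 190 x 15 mm; origin: centre of its underside, axes as the plate's. Steel pins (8 mm thick, tops 5 mm above the plate's top face) stand on it round the plate's edges with 2 mm of play: two by each long side (45 mm either side of its middle), one at the middle of each short side.
Mind the look-alikes: they are no part of the job. Several things have the shape of the plate; the one meant has the colours described above.

How it is judged:
By the outcome, as a careful person would: the job done as asked, in the order asked, and still so for the second after the job is handed in, while the arm keeps its last pose, push and grip.
It also fails if it takes over 48 s, if anything falls off the work surface, if the arm or the gripper's body presses on something with over 40 N, if the wrist force passes 120 N, or if a joint passes its speed limit or range.

ROBOT

A 6-joint arm with a two-finger parallel gripper is mounted at the origin on the work surface. World frame = base frame: x ahead of the robot, y to its left, z up, the work surface at z = 0. Lengths are in m, angles in rad, forces in N, time in s.
With the tool pointing down it reaches from about 0.375 to 0.9 m from the base axis. Payload 3.1 kg.
Tool frame: the origin (TCP) lies at the very end of the fingers, on their centre line; the grasp point (between the pads) lies 19 mm behind it; z points along the fingers, y is the direction in which the jaws open and shut (so a half turn about z gives the same grasp; the last joint's range is limited). The gripper opens to 87 mm and grips with 3 to 60 N. Pads are 19 mm wide; open, the fingers measure 117 mm over their backs; the gripper's body (75 mm by 190 mm) begins 51 mm behind the grasp point.
Start: joints at [-1.462, 0.527, 1.433, -0, 1.181, -0.178], TCP at [0.177, -0.599, 0.223] pointing down, gripper open.
Joint ranges: [-3.08, 3.08], [-0.75, 2.2], [0.22, 2.44], [-1.43, 4.57], [0, 2.65], [-2.85, 2.85]. Speed limits (rad/s): [2.79, 2.79, 3.14, 3.14, 3.14, 3.14].

INTERFACE

Orientations are given as a unit quaternion [w, x, y, z].
In Python, from station import manip gives the robot as it stands.
- The arm moves only by the shell command python3 -m pendant 'ROWS' [FORCE]. ROWS is JSON, one flat list of numbers, 7 for each row, row after row: the shift along the tool's x, y, z scaled (see below), then the turn, a rotation vector about the tool's x, y, z scaled (see below), then the opening, from 0 (shut) to 1 (fully open). In form: [tx, ty, tz, wx, wy, wz, hand, tx, ty, tz, wx, wy, wz, hand, ...]. A call has 1 to 5 rows; each row shifts and turns the commanded pose from where the row before left it, along the tool's axes as they then stand; what a row does not reach is not made up. The controller multiplies each number of a shift by 0.2 m and each number of a turn by 60 degrees. A row lasts 1/10 s, in which the tool goes at most 50 mm and 8.59 degrees, less where a joint would pass 70% of its speed; a pose out of reach is approached as far as the arm can. A call with a number of a shift or a turn outside -1 to 1 is refused whole. A call with a gripper value outside its range is refused whole. The fingers move at their own pace and stop on an object; FORCE is the grip in N (left out, the last holds). Time passes only in rows, so rows that do not move let the fingers close. It gives the time, the measured TCP pose, the force and the opening at its end, in the units of the state.
- manip.get_state(): the state, without advancing time (a new reading comes with each control period).
- manip.snapshot(name): name is "side" or "top"; returns a dict with "frame" (400x640x3 uint8, blue, green, red), "camera_matrix" (3x3 intrinsics, pixels), "distortion" ([k1, k2, p1, p2, k3] as OpenCV has them; the pictures are not rectified), "position" and "attitude" of the camera in the world. Camera axes: x right, y up, looking along -z (the intrinsics and any distortion apply to the point x, -y, -z); pixel columns grow to the right and rows downward; lengths in m; the calibration is good to about 2 mm. A picture is of the moment at which its call begins. There is no depth.
- manip.finish_job(): hands the job in, once; it reports no verdict.
The state is a dict: "time_s": time; "q": joint angles; "joint_velocities": joint speeds; "effort": joint torques, N m; "tcp_pos": TCP position; "ee_rot": TCP orientation; "force": force on the tool from outside, world axes, zero at the start; "torque": the same for the moment, N m; "grip_width": opening from 0.0 (shut) to 1.0 (fully open).
Only numpy, scipy, OpenCV 4.12 (cv2) and the standard library are available. Lean on these libraries where they do the work, as an engineer would, in place of code of your own. Each camera call takes 0.05 s, during which the arm holds its last target.

## Working session

There is one attempt and no reset: what is moved stays moved. The work goes in short steps, Python scripts to look and compute and a shell command to move; the robot and the scene stay as the last step left them, time stands still between calls to the robot, and variables do not carry over. Pictures are saved under pics/ and viewed, and the job is handed in when it is done.

```bash
mkdir -p pics; ls; python3 - <<'E'
from station import manip
import cv2
print(manip.get_state())
for n in("top","side"):
    s=manip.snapshot(n); cv2.imwrite(f"pics/{n}0.png",s["frame"]); print({k:v for k,v in s.items() if k!="frame"})
E
```

```text
pics
{'time_s': 0.0, 'q': array([-1.46152751e+00,  5.28484462e-01,  1.43387736e+00, -2.58706659e-07,
        1.18139981e+00, -1.78511621e-01]), 'joint_velocities': array([-2.19227243e-03, -1.04352513e-03, -2.95718108e-04, -1.70263125e-04,
       -5.01712012e-05, -6.97720469e-04]), 'effort': array([-3.38836116e-04, -4.40041780e+01, -1.76589721e+01,  6.32948452e-02,
        5.81247511e-02, -1.76362405e-04]), 'tcp_pos': array([ 0.1773316 , -0.59856198,  0.22156833]), 'ee_rot': array([-1.08384532e-03,  9.89665062e-01,  1.43394170e-01,  3.74195573e-05]), 'force': array([-0.09434375, -0.018432  ,  0.07319966]), 'torque': array([ 0.00664352, -0.06543166, -0.01789439]), 'grip_width': 0.997965464715343}
{'camera_matrix': array([[399.71206438,   0.        , 320.86074479],
       [  0.        , 399.71206438, 199.08299318],
       [  0.        ,   0.        ,   1.        ]]), 'distortion': array([-0.0444354,  0.       ,  0.       ,  0.       ,  0.       ]), 'position': array([0.31959889, 0.02434838, 1.14768178]), 'attitude': array([-0.70093817, -0.0619639 ,  0.04872017,  0.70885295])}
{'camera_matrix': array([[436.59850837,   0.        , 321.26663946],
       [  0.        , 436.59850837, 194.20720259],
       [  0.        ,   0.        ,   1.        ]]), 'distortion': array([0.0172051, 0.       , 0.       , 0.       , 0.       ]), 'position': array([-0.23215302,  0.86969179,  0.75181995]), 'attitude': array([-0.28615992, -0.17017793,  0.45318674,  0.82690613])}
```

View pics/top0.png

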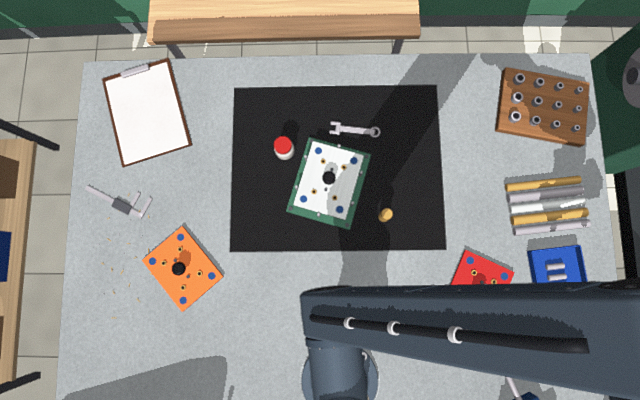

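View pics/side0.png

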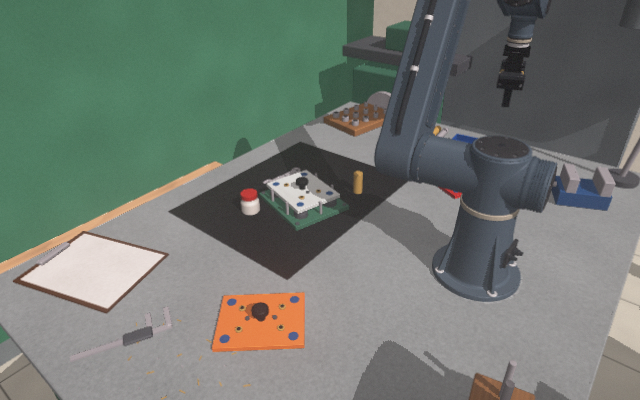

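Candidates with the plate's shape are the pale one on the green base at top (329,178), the orange one at (182,268) and the red one at (482,268). The pale one matches the description: aluminium colour, green base and pins. I'll confirm it in an enlarged crop and measure its spots.

```bash
cat > h.py <<'E'
import numpy as np,cv2
from scipy.spatial.transform import Rotation as R
def rot(s): 
    a=s["attitude"]; return R.from_quat([a[1],a[2],a[3],a[0]]).as_matrix()
def plane(s,uv,z):
    p=cv2.undistortPoints(np.array(uv,float).reshape(-1,1,2),s["camera_matrix"],s["distortion"]).reshape(-1,2)
    d=np.c_[p[:,0],-p[:,1],-np.ones(len(p))]@rot(s).T
    t=(z-s["position"][2])/d[:,2]
    return s["position"]+d*t[:,None]
def pix(s,P):
    c=(np.atleast_2d(P)-s["position"])@rot(s); c=c*[1,-1,-1]
    return cv2.projectPoints(c,np.zeros(3),np.zeros(3),s["camera_matrix"],s["distortion"])[0].reshape(-1,2)
def spots(s,box):
    x0,y0,x1,y1=box; f=s["frame"][y0:y1,x0:x1]; h=cv2.cvtColor(f,cv2.COLOR_BGR2HSV)
    m=cv2.inRange(h,(100,110,40),(125,255,255))
    n,l,st,c=cv2.connectedComponentsWithStats(m)
    return [(c[i]+[x0,y0],st[i,4]) for i in range(1,n) if st[i,4]>5]
E
python3 - <<'E'
from h import *
from station import manip
for n,b in(("top",(280,130,380,235)),("side",(255,160,350,230))):
    s=manip.snapshot(n); sp=spots(s,b)
    P=plane(s,[c for c,_ in sp],0.053)
    for (c,a),p in zip(sp,P): print(n,c.round(1),a,p.round(4))
    print(P.mean(0))
    cv2.imwrite(f"pics/{n}c.png",cv2.resize(s["frame"][b[1]-20:b[3]+10,b[0]-20:b[2]+40],None,fx=4,fy=4,interpolation=cv2.INTER_CUBIC))
s=manip.snapshot("top")
E
```

```text
top [318.  150.4] 29 [0.6322 0.0509 0.053 ]
top [353.4 160.3] 29 [ 0.6021 -0.0486  0.053 ]
top [303.2 198.5] 30 [0.4949 0.0931 0.053 ]
top [339.3 208.9] 31 [ 0.4646 -0.0066  0.053 ]
[0.54842493 0.0221955  0.053     ]
side [275.5 183.5] 8 [0.6344 0.0492 0.053 ]
side [299.6 203.9] 14 [0.4966 0.0912 0.053 ]
[0.56546253 0.0701981  0.053     ]
```

View pics/topc.png

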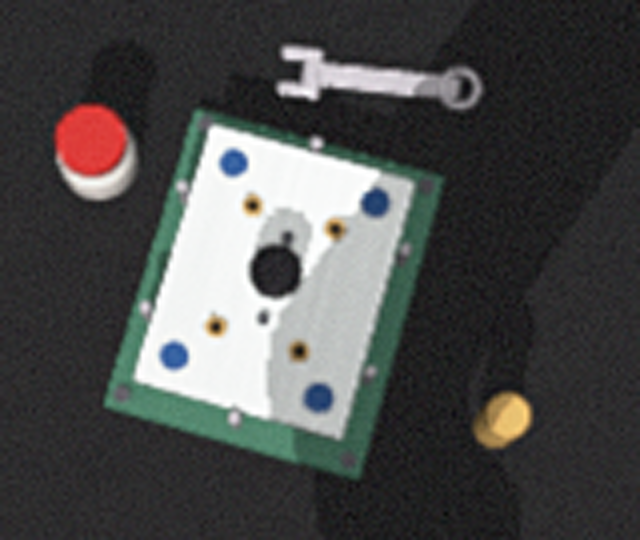

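View pics/sidec.png

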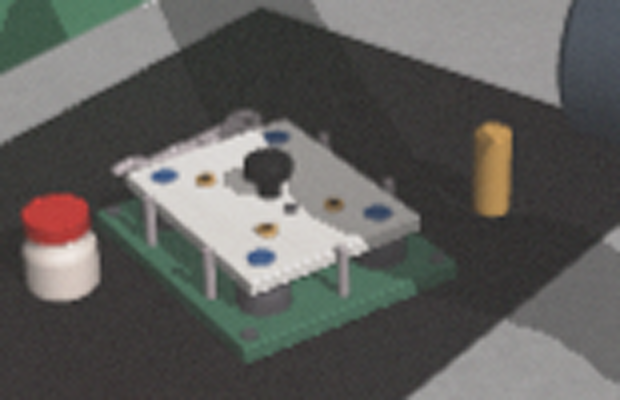

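The crop confirms it: pale plate with a black knob, brass bushes, blue spots and pins on a green base. In world coordinates the spots are far-left (.633,.050), far-right (.602,-.049), near-left (.496,.092) and near-right (.465,-.007). I'll approach the near-right one first.

```bash
cat >> h.py <<'E'
def go(target,yaw=None):
    from station import manip
    s=manip.get_state(); q=s["ee_rot"]; M=R.from_quat([q[1],q[2],q[3],q[0]])
    d=M.inv().apply(np.array(target)-s["tcp_pos"]); print("tcp",s["tcp_pos"].round(4),"F",s["force"].round(2),"tool delta units",(d/0.2).round(3),"mm",(d*1e3).round(1),"axes z",M.apply([0,0,1]).round(4),"x",M.apply([1,0,0]).round(3))
E
python3 - <<'E'
from h import *
go([.465,-.007,.10])
E
```

```text
tcp [ 0.1774 -0.5989  0.2221] F [0.32 0.4  0.17] tool delta units [ 2.219 -2.429  0.613] mm [ 443.8 -485.8  122.6] axes z [-1.e-04  1.e-03 -1.e+00] x [0.959 0.284 0.   ]
```

```bash
python3 -m pendant '[0.148,-0.162,0,0,0,0,0, 0.148,-0.162,0,0,0,0,0, 0.148,-0.162,0,0,0,0,0, 0.148,-0.162,0,0,0,0,0, 0.148,-0.162,0,0,0,0,0]' 20
python3 -m pendant '[0.148,-0.162,0,0,0,0,0, 0.148,-0.162,0,0,0,0,0, 0.148,-0.162,0,0,0,0,0, 0.148,-0.162,0,0,0,0,0, 0.148,-0.162,0,0,0,0,0]'
python3 -m pendant '[0.148,-0.162,0,0,0,0,0, 0.148,-0.162,0,0,0,0,0, 0.148,-0.162,0,0,0,0,0, 0.148,-0.162,0,0,0,0,0, 0,0,0,0,0,0,0]'
python3 -c "
from h import *
go([.465,-.007,.10])"
```

```text
time_s: 0.75
tcp_pos: [0.2738, -0.4003, 0.2226]
ee_rot: [0.0, 0.99, 0.143, 0.0]
force: [1.0, -0.4, 0.8]
grip_width: 0.628
time_s: 1.25
tcp_pos: [0.3698, -0.203, 0.2228]
ee_rot: [0.0, 0.99, 0.143, 0.0]
force: [1.0, 0.4, -0.4]
grip_width: 0.175
time_s: 1.75
tcp_pos: [0.4474, -0.0425, 0.2227]
ee_rot: [-0.0, 0.989, 0.147, 0.001]
force: [-0.4, -0.1, -1.1]
grip_width: 0.005
tcp [ 0.4474 -0.0425  0.2227] F [-0.38 -0.14 -1.14] tool delta units [ 0.134 -0.144  0.614] mm [ 26.9 -28.8 122.8] axes z [ 0.0015  0.0012 -1.    ] x [0.957 0.29  0.002]
```

```bash
python3 -m pendant '[0.138,-0.148,0,0,0,0,0, 0,0,0.2,0,0,0,0, 0,0,0.2,0,0,0,0, 0,0,0.12,0,0,0,0, 0,0,0,0,0,0,0]'
python3 -m pendant '[0,0,0,0,0,0,0]'
python3 - <<'E'
from h import *
from station import manip
go([.465,-.007,.058])
for n,b in(("top",(280,130,380,235)),("side",(255,160,350,230))):
    s=manip.snapshot(n)
    cv2.imwrite(f"pics/{n}1.png",cv2.resize(s["frame"][b[1]-40:b[3]+10,b[0]-20:b[2]+40],None,fx=4,fy=4,interpolation=cv2.INTER_CUBIC))
print(manip.get_state()["force"])
E
```

```text
time_s: 2.25
tcp_pos: [0.4615, -0.0106, 0.1159]
ee_rot: [-0.001, 0.99, 0.143, -0.004]
force: [-0.3, 0.3, 1.2]
grip_width: 0.008
time_s: 2.35
tcp_pos: [0.4641, -0.0112, 0.1187]
ee_rot: [-0.0, 0.99, 0.143, -0.0]
force: [-0.2, -0.6, 1.6]
grip_width: 0.007
tcp [ 0.4641 -0.0112  0.1187] F [-0.22 -0.58  1.63] tool delta units [ 0.01  -0.019  0.303] mm [ 2.  -3.7 60.7] axes z [-6.e-04 -0.e+00 -1.e+00] x [ 0.959  0.283 -0.001]
[ 0.45543855  1.14394531 -1.16523804]
```

View pics/side1.png

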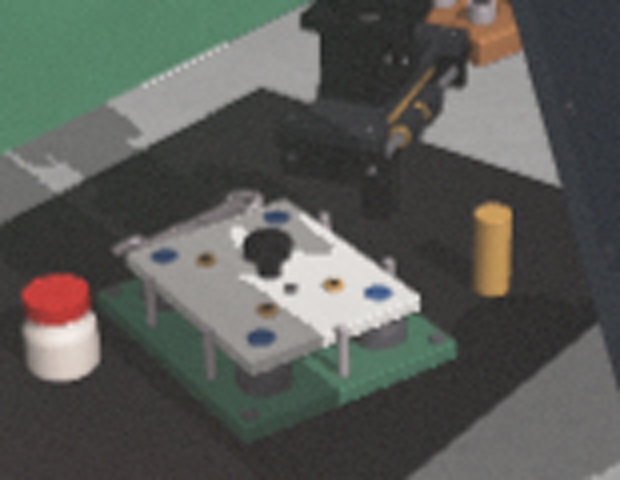

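The fingertip is at crop (380,210), right above the near-right spot at (378,292). Descending slowly.

```bash
python3 -m pendant '[0.01,-0.019,0.08,0,0,0,0, 0,0,0.08,0,0,0,0, 0,0,0.08,0,0,0,0, 0,0,0.035,0,0,0,0, 0,0,0,0,0,0,0]'
python3 -m pendant '[0,0,0,0,0,0,0,0,0,0,0,0,0,0,0,0,0,0,0,0,0]'
cat > rd.py <<'E'
from h import *
from station import manip
a=[]
for i in range(6): manip.snapshot("top"); t=manip.get_state(); a.append(np.r_[t["tcp_pos"]*1e3,t["force"]])
print(t["time_s"],"mean",np.mean(a,0).round(2),"sd",np.std(a,0).round(2))
E
python3 rd.py
```

```text
time_s: 2.95
tcp_pos: [0.4653, -0.0065, 0.0639]
ee_rot: [0.0, 0.99, 0.143, 0.0]
force: [-0.6, -0.1, 0.3]
grip_width: 0.007
time_s: 3.25
tcp_pos: [0.4654, -0.0064, 0.0642]
ee_rot: [0.0, 0.99, 0.143, 0.001]
force: [-0.4, -0.3, 0.1]
grip_width: 0.004
3.55 mean [ 4.6512e+02 -6.3000e+00  6.3860e+01 -3.8000e-01  2.1000e-01 -9.0000e-02] sd [0.14 0.04 0.17 0.34 0.75 0.39]
```

```bash
python3 -m pendant '[0,0,0.02,0,0,0,0, 0,0,0.02,0,0,0,0, 0,0,0.005,0,0,0,0, 0,0,0,0,0,0,0, 0,0,0,0,0,0,0]'
python3 -m pendant '[0,0,0.005,0,0,0,0, 0,0,0,0,0,0,0, 0,0,0,0,0,0,0]'
python3 -m pendant '[0,0,0.005,0,0,0,0, 0,0,0,0,0,0,0, 0,0,0,0,0,0,0]'
python3 -m pendant '[0,0,0.005,0,0,0,0, 0,0,0,0,0,0,0, 0,0,0,0,0,0,0]'
python3 rd.py
```

```text
time_s: 4.05
tcp_pos: [0.4649, -0.0063, 0.0544]
ee_rot: [-0.0, 0.99, 0.143, -0.0]
force: [0.2, -0.4, 0.3]
grip_width: 0.011
time_s: 4.35
tcp_pos: [0.4649, -0.0063, 0.0536]
ee_rot: [0.0, 0.99, 0.143, 0.0]
force: [0.1, -0.1, 0.2]
grip_width: 0.005
time_s: 4.65
tcp_pos: [0.4651, -0.0063, 0.0531]
ee_rot: [0.0, 0.99, 0.143, 0.0]
force: [-1.2, -0.3, 4.4]
grip_width: 0.008
time_s: 4.95
tcp_pos: [0.4651, -0.0063, 0.0529]
ee_rot: [0.0, 0.99, 0.143, 0.001]
force: [-1.9, 0.7, 13.1]
grip_width: 0.003
5.25 mean [ 4.6507e+02 -6.3100e+00  5.2850e+01 -1.8700e+00  2.0000e-01  1.3210e+01] sd [0.02 0.01 0.01 0.35 0.59 0.43]
```

The near-right corner is solid: 13 N at 52.9 mm. Next is the near-left one.

```bash
python3 -m pendant '[0,0,-0.06,0,0,0,0, 0,0,-0.06,0,0,0,0, 0,0,0,0,0,0,0]'
python3 -c "
from h import *
go([.496,.092,.0575])"
```

```text
time_s: 5.55
tcp_pos: [0.4659, -0.0065, 0.0766]
ee_rot: [0.001, 0.99, 0.143, 0.001]
force: [0.2, -0.2, -0.3]
grip_width: 0.006
tcp [ 0.4659 -0.0065  0.0766] F [ 0.21 -0.16 -0.3 ] tool delta units [ 0.284 -0.429  0.096] mm [ 56.8 -85.9  19.1] axes z [ 2.9e-03 -7.0e-04 -1.0e+00] x [0.959 0.284 0.003]
```

```bash
python3 -m pendant '[0.095,-0.143,0,0,0,0,0, 0.095,-0.143,0,0,0,0,0, 0.095,-0.143,0,0,0,0,0, 0,0,0,0,0,0,0, 0,0,0,0,0,0,0]'
python3 -c "
from h import *
go([.496,.092,.0545])"
```

```text
time_s: 6.05
tcp_pos: [0.4947, 0.0927, 0.075]
ee_rot: [0.0, 0.99, 0.144, -0.001]
force: [0.3, 0.1, -0.3]
grip_width: 0.006
tcp [0.4947 0.0927 0.075 ] F [ 0.29  0.13 -0.27] tool delta units [0.005 0.005 0.102] mm [ 1.1  1.  20.5] axes z [-1.1e-03 -2.0e-04 -1.0e+00] x [ 0.958  0.286 -0.001]
```

```bash
python3 -m pendant '[0.005,0.005,0.05,0,0,0,0, 0,0,0.05,0,0,0,0, 0,0,0,0,0,0,0, 0,0,0,0,0,0,0]'
python3 -m pendant '[0,0,0.005,0,0,0,0, 0,0,0,0,0,0,0, 0,0,0,0,0,0,0]'
python3 -m pendant '[0,0,0.005,0,0,0,0, 0,0,0,0,0,0,0, 0,0,0,0,0,0,0]'
python3 -m pendant '[0,0,0.005,0,0,0,0, 0,0,0,0,0,0,0, 0,0,0,0,0,0,0]'
python3 rd.py
```

```text
time_s: 6.45
tcp_pos: [0.4959, 0.0908, 0.0548]
ee_rot: [-0.0, 0.99, 0.143, -0.001]
force: [0.2, 0.2, -0.1]
grip_width: 0.005
time_s: 6.75
tcp_pos: [0.4966, 0.0915, 0.0548]
ee_rot: [0.0, 0.99, 0.143, 0.0]
force: [-0.7, 0.2, -0.4]
grip_width: 0.006
time_s: 7.05
tcp_pos: [0.4965, 0.0916, 0.0536]
ee_rot: [0.0, 0.99, 0.143, 0.0]
force: [0.4, -0.1, -0.7]
grip_width: 0.002
time_s: 7.35
tcp_pos: [0.4966, 0.0916, 0.0531]
ee_rot: [0.0, 0.99, 0.143, 0.0]
force: [-0.8, 0.9, 5.2]
grip_width: 0.003
7.65 mean [ 4.966e+02  9.158e+01  5.307e+01 -5.100e-01 -1.900e-01  5.330e+00] sd [0.02 0.02 0.01 0.32 0.29 0.38]
```

```bash

python3 -m pendant '[0,0,0.005,0,0,0,0, 0,0,0,0,0,0,0, 0,0,0,0,0,0,0]'
python3 rd.py
```

```text
time_s: 7.95
tcp_pos: [0.4966, 0.0916, 0.0529]
ee_rot: [0.0, 0.99, 0.144, 0.0]
force: [-1.5, 0.8, 12.6]
grip_width: 0.01
8.25 mean [ 4.9663e+02  9.1600e+01  5.2900e+01 -2.1800e+00  4.0000e-01  1.2610e+01] sd [0.02 0.01 0.01 0.52 0.53 0.68]
```

The near-left corner is solid too (12.6 N at 52.9 mm). Next is far-left.

```bash
python3 -m pendant '[0,0,-0.06,0,0,0,0, 0,0,-0.06,0,0,0,0, 0,0,0,0,0,0,0]'
python3 -c "
from h import *
go([.633,.050,.0575])"
```

```text
time_s: 8.55
tcp_pos: [0.4978, 0.0915, 0.0772]
ee_rot: [0.0, 0.99, 0.143, 0.002]
force: [-0.1, -0.5, -0.3]
grip_width: 0.006
tcp [0.4978 0.0915 0.0772] F [-0.1  -0.46 -0.26] tool delta units [0.589 0.391 0.101] mm [117.8  78.2  20.2] axes z [ 3.7e-03 -1.0e-04 -1.0e+00] x [0.959 0.284 0.003]
```

```bash
python3 -m pendant '[0.147,0.098,0,0,0,0,0, 0.147,0.098,0,0,0,0,0, 0.147,0.098,0,0,0,0,0, 0.147,0.098,0,0,0,0,0, 0,0,0,0,0,0,0]'
python3 -m pendant '[0,0,0,0,0,0,0]'
python3 -c "
from h import *
go([.633,.050,.0545])"
```

```text
time_s: 9.05
tcp_pos: [0.6376, 0.0476, 0.0761]
ee_rot: [0.001, 0.99, 0.142, 0.004]
force: [1.6, -0.3, 0.1]
grip_width: 0.008
time_s: 9.15
tcp_pos: [0.6314, 0.0494, 0.075]
ee_rot: [-0.0, 0.99, 0.143, -0.001]
force: [0.5, -0.6, 1.4]
grip_width: 0.008
tcp [0.6314 0.0494 0.075 ] F [ 0.48 -0.62  1.45] tool delta units [ 0.009 -0.     0.102] mm [ 1.7 -0.1 20.5] axes z [-1.1e-03  2.0e-04 -1.0e+00] x [ 0.959  0.283 -0.001]
```

```bash
python3 -m pendant '[0,0,0.05,0,0,0,0, 0,0,0.055,0,0,0,0, 0,0,0,0,0,0,0, 0,0,0,0,0,0,0]'
python3 -m pendant '[0,0,0.005,0,0,0,0, 0,0,0,0,0,0,0, 0,0,0,0,0,0,0]'
python3 -m pendant '[0,0,0.005,0,0,0,0, 0,0,0,0,0,0,0, 0,0,0,0,0,0,0]'
python3 -m pendant '[0,0,0.005,0,0,0,0, 0,0,0,0,0,0,0, 0,0,0,0,0,0,0]'
python3 rd.py
```

```text
time_s: 9.55
tcp_pos: [0.6301, 0.0501, 0.0536]
ee_rot: [-0.0, 0.99, 0.144, -0.001]
force: [0.8, -0.1, 0.1]
grip_width: 0.007
time_s: 9.85
tcp_pos: [0.6314, 0.0497, 0.0534]
ee_rot: [0.0, 0.99, 0.143, -0.0]
force: [-0.2, -0.2, 0.2]
grip_width: 0.006
time_s: 10.15
tcp_pos: [0.6316, 0.0497, 0.0531]
ee_rot: [0.0, 0.99, 0.143, 0.0]
force: [-1.2, 0.6, 5.6]
grip_width: 0.002
time_s: 10.45
tcp_pos: [0.6316, 0.0497, 0.053]
ee_rot: [0.0, 0.99, 0.143, 0.0]
force: [-2.8, -0.3, 9.8]
grip_width: 0.005
10.75 mean [ 6.3159e+02  4.9730e+01  5.2970e+01 -2.9500e+00  6.0000e-02  9.9300e+00] sd [0.01 0.01 0.01 0.31 0.26 0.58]
```

Far-left is solid as well (9.9 N, no sink, where a bowed foot gives from 4 N). That leaves far-right.

```bash
python3 -m pendant '[0,0,-0.06,0,0,0,0, 0,0,-0.06,0,0,0,0, 0,0,0,0,0,0,0, 0,0,0,0,0,0,0]'
python3 -c "
from h import *
go([.602,-.049,.0575])"
```

```text
time_s: 11.15
tcp_pos: [0.6319, 0.0496, 0.076]
ee_rot: [0.0, 0.99, 0.143, 0.001]
force: [0.4, -0.5, -0.3]
grip_width: 0.008
tcp [0.6319 0.0496 0.076 ] F [ 0.39 -0.51 -0.29] tool delta units [-0.284  0.43   0.093] mm [-56.7  86.1  18.5] axes z [ 1.3e-03 -1.0e-04 -1.0e+00] x [0.959 0.284 0.001]
```

```bash
python3 -m pendant '[-0.095,0.143,0,0,0,0,0, -0.095,0.143,0,0,0,0,0, -0.095,0.143,0,0,0,0,0, 0,0,0,0,0,0,0, 0,0,0,0,0,0,0]'
python3 -m pendant '[0,0,0,0,0,0,0]'
python3 -c "
from h import *
go([.602,-.049,.0545])"
```

```text
time_s: 11.65
tcp_pos: [0.6008, -0.0494, 0.0751]
ee_rot: [-0.0, 0.99, 0.142, -0.0]
force: [-0.9, -0.0, -0.6]
grip_width: 0.007
time_s: 11.75
tcp_pos: [0.6012, -0.0481, 0.0752]
ee_rot: [-0.0, 0.99, 0.144, -0.0]
force: [-0.4, 0.6, -0.1]
grip_width: 0.006
tcp [ 0.6012 -0.0481  0.0752] F [-0.39  0.57 -0.15] tool delta units [0.002 0.006 0.104] mm [ 0.5  1.1 20.7] axes z [-4.e-04  5.e-04 -1.e+00] x [ 0.959  0.284 -0.   ]
```

```bash
python3 -m pendant '[0,0.004,0.05,0,0,0,0, 0,0,0.055,0,0,0,0, 0,0,0,0,0,0,0, 0,0,0,0,0,0,0]'
python3 -m pendant '[0,0,0.005,0,0,0,0, 0,0,0,0,0,0,0, 0,0,0,0,0,0,0]'
python3 -m pendant '[0,0,0.005,0,0,0,0, 0,0,0,0,0,0,0, 0,0,0,0,0,0,0]'
python3 -m pendant '[0,0,0.005,0,0,0,0, 0,0,0,0,0,0,0, 0,0,0,0,0,0,0]'
python3 rd.py
```

```text
time_s: 12.15
tcp_pos: [0.601, -0.0489, 0.0538]
ee_rot: [-0.0, 0.99, 0.144, -0.001]
force: [0.0, -0.0, 1.0]
grip_width: 0.005
time_s: 12.45
tcp_pos: [0.6013, -0.0495, 0.0536]
ee_rot: [-0.0, 0.99, 0.143, -0.0]
force: [-0.1, -0.3, -0.2]
grip_width: 0.003
time_s: 12.75
tcp_pos: [0.6015, -0.0496, 0.053]
ee_rot: [0.0, 0.99, 0.143, 0.0]
force: [-1.0, -0.4, 2.6]
grip_width: 0.005
time_s: 13.05
tcp_pos: [0.6016, -0.0497, 0.0518]
ee_rot: [0.0, 0.99, 0.143, 0.0]
force: [-0.8, -0.9, 5.0]
grip_width: 0.006
13.35 mean [601.57 -49.72  51.72  -0.95  -1.06   5.16] sd [0.01 0.01 0.04 0.42 0.24 0.56]
```

This corner gives. I'll keep pressing in 1 mm steps.

```bash

for i in 1; do :; done
python3 -m pendant '[0,0,0.005,0,0,0,0, 0,0,0,0,0,0,0, 0,0,0.005,0,0,0,0, 0,0,0,0,0,0,0]'
python3 -m pendant '[0,0,0.005,0,0,0,0, 0,0,0,0,0,0,0, 0,0,0.005,0,0,0,0, 0,0,0,0,0,0,0]'
python3 -m pendant '[0,0,0.005,0,0,0,0, 0,0,0,0,0,0,0, 0,0,0,0,0,0,0]'
python3 rd.py
```

```text
time_s: 13.75
tcp_pos: [0.6017, -0.0499, 0.0498]
ee_rot: [0.0, 0.99, 0.144, 0.0]
force: [-1.6, -1.6, 5.6]
grip_width: 0.004
time_s: 14.15
tcp_pos: [0.6017, -0.0501, 0.048]
ee_rot: [0.001, 0.99, 0.144, 0.0]
force: [-1.9, -2.1, 7.6]
grip_width: 0.005
time_s: 14.45
tcp_pos: [0.6018, -0.0502, 0.0473]
ee_rot: [0.001, 0.99, 0.144, 0.0]
force: [-1.2, -3.3, 9.1]
grip_width: 0.005
14.75 mean [601.78 -50.15  47.3   -1.74  -2.52   8.45] sd [0.01 0.02 0.01 0.3  0.34 0.13]
```

```bash

python3 -m pendant '[0,0,0.005,0,0,0,0, 0,0,0,0,0,0,0, 0,0,0,0,0,0,0]'
python3 -m pendant '[0,0,0.005,0,0,0,0, 0,0,0,0,0,0,0, 0,0,0,0,0,0,0]'
python3 -m pendant '[0,0,0.005,0,0,0,0, 0,0,0,0,0,0,0, 0,0,0,0,0,0,0]'
python3 rd.py
```

```text
time_s: 15.05
tcp_pos: [0.6018, -0.0502, 0.047]
ee_rot: [0.001, 0.99, 0.144, 0.0]
force: [-3.7, -2.5, 12.8]
grip_width: 0.007
time_s: 15.35
tcp_pos: [0.6019, -0.0502, 0.0469]
ee_rot: [0.001, 0.99, 0.144, 0.001]
force: [-5.3, -1.6, 17.8]
grip_width: 0.008
time_s: 15.65
tcp_pos: [0.6019, -0.0502, 0.0467]
ee_rot: [0.001, 0.99, 0.144, 0.001]
force: [-4.7, -1.1, 22.8]
grip_width: 0.007
15.95 mean [601.93 -50.22  46.75  -5.19  -2.06  22.79] sd [0.02 0.01 0.01 0.24 0.5  0.45]
```

It stopped dead at 46.8 mm, about 6.2 mm down at 22.8 N. I'll check the scene.

```bash
python3 - <<'E'
from h import *
from station import manip
im=[]
for n,b in(("top",(260,110,400,235)),("side",(235,160,375,225))):
    s=manip.snapshot(n); sp=spots(s,b)
    for (c,a),p in zip(sp,plane(s,[c for c,_ in sp],0.053)): print(n,c.round(1),a,p.round(4))
    o=cv2.imread(f"pics/{n}0.png")
    im.append(np.hstack([cv2.resize(f[b[1]:b[3],b[0]:b[2]],(400,300),interpolation=cv2.INTER_CUBIC) for f in(o,s["frame"])]))
cv2.imwrite("pics/end.png",np.vstack(im)); t=manip.get_state(); print(t["tcp_pos"],t["force"],t["time_s"])
E
```

```text
Traceback (most recent call last):
  File "h.py", line 6, in plane
    p=cv2.undistortPoints(np.array(uv,float).reshape(-1,1,2),s["camera_matrix"],s["distortion"]).reshape(-1,2)
      ~~~~~~~~~~~~~~~~~~~^^^^^^^^^^^^^^^^^^^^^^^^^^^^^^^^^^^^^^^^^^^^^^^^^^^^^^^^^^^^^^^^^^^^^^^
cv2.error: OpenCV(4.12.0) /io/opencv/modules/calib3d/src/undistort.dispatch.cpp:347: error: (-215:Assertion failed) CV_IS_MAT(_src) && CV_IS_MAT(_dst) && (_src->rows == 1 || _src->cols == 1) && (_dst->rows == 1 || _dst->cols == 1) && _src->cols + _src->rows - 1 == _dst->rows + _dst->cols - 1 && (CV_MAT_TYPE(_src->type) == CV_32FC2 || CV_MAT_TYPE(_src->type) == CV_64FC2) && (CV_MAT_TYPE(_dst->type) == CV_32FC2 || CV_MAT_TYPE(_dst->type) == CV_64FC2) in function 'cvUndistortPointsInternal'
```

The top view is covered by the arm, so no spots are found there. I'll do the same check without requiring spots.

```bash
python3 - <<'E'
from h import *
from station import manip
im=[]
for n,b in(("top",(260,110,400,235)),("side",(235,160,375,225))):
    s=manip.snapshot(n); sp=spots(s,b)
    for c,a in sp: print(n,c.round(1),a,plane(s,[c],0.053).round(4))
    o=cv2.imread(f"pics/{n}0.png")
    im.append(np.hstack([cv2.resize(f[b[1]:b[3],b[0]:b[2]],(400,300),interpolation=cv2.INTER_CUBIC) for f in(o,s["frame"])]))
cv2.imwrite("pics/end.png",np.vstack(im)); t=manip.get_state(); print(t["tcp_pos"],t["force"],t["time_s"])
E
```

```text
side [329.  192.5] 10 [[ 0.4665 -0.0096  0.053 ]]
[ 0.6019354  -0.05022799  0.04676026] [-5.5414381  -2.05035497 22.10508932] 16.1
```

View pics/end.png

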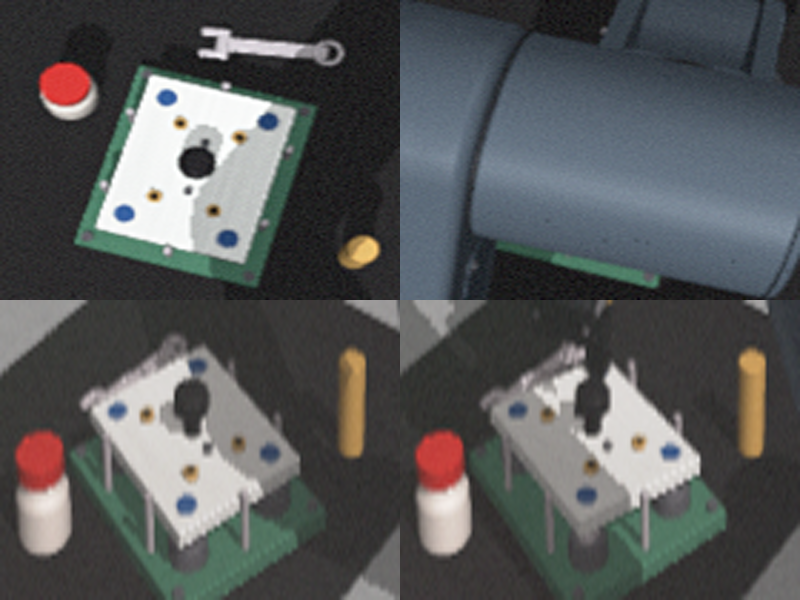

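The left pair is the start view and the right pair is now. In the side view, the jar at crop (42,490), the bar at (350,400) and the wrench at (135,375) are at the same places. The plate sits between its pins, tipped down at the pressed corner (near-left spot 9 crop px higher, as a rigid plate rocks). I'm handing it in while still pressing.

```bash
python3 -c "
from station import manip
print(manip.finish_job())"
```

```text
the job is handed in; nothing more can be done
None
```

The bowed shim was under the far-right corner of the plate, as seen from the robot. I pressed that corner flat and handed the job in at about 16 s, still holding it down.

- **Solid corners:** near-right, near-left and far-left held at about 53 mm under 13, 12.6 and 9.9 N.
- **Bowed corner:** far-right (about x 0.602, y −0.049 m) gave from about 4–5 N and stopped dead at about 46.8 mm, roughly 6 mm down. At hand-in I was pressing with about 22 N down, plus about 6 N sideways.
- **Last side picture:** the plate was still between its pins, with the jar, bar and wrench unmoved. The near-left corner, opposite the pressed one, had risen slightly, as expected when a rigid plate rocks.
- **Checks that failed:** the arm hid the plate and the bystanders in the final top picture, so that check was not possible. One checking script also crashed because of this, and I reran it.

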